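Draw the bending fixture's roller carriage into line with a drift

TASK

One of the three steel pins hanging in the pin stand is a tapered drift. Take it out and push it down through the hole in the sliding roller carriage and into the offset hole in the beam below, so that its taper draws the carriage into line, until its collar rests on the carriage, and leave it standing there. Let the drift alone move the carriage (never push the carriage with the gripper), and leave the other two pins in the stand and everything else on the bench where it is.

Things in the scene. Friction and masses are not known exactly. Their poses are not given: they have to be found in the camera images.
- drift: the steel drift, hanging upright in one of the stand's three holes, collar on the stand's top. Origin: centre of its collar's underside; z up along its axis. Below the origin: shank 86 mm long, 26 mm in diameter for the upper 34 mm, then tapering evenly to a blunt point of 8 mm. Above it: collar 42 mm in diameter, 8 mm thick, then a dark round grip 30 mm in diameter, 45 mm tall (8 to 53 mm above the origin). About 0.55 kg
- drift_tip (a point): centre of the drift's blunt point, 86 mm below the drift's origin
- pin_stand: fixed aluminium stand, 90 mm (its x) by 210 mm (its y), top at 130 mm, 12 mm thick, open at the front and back. Origin: centre of its underside. Three 31 mm holes in a row along its y, 65 mm apart, the middle one over the origin; the pins' places in them vary. Pins must be lifted straight up by their whole shank before moving sideways, over the heads of the neighbours
- straight_pin: lookalike in the stand: the same collar, a straight 26 mm shank 100 mm long and a square 30 mm head 30 mm tall. Origin: centre of its collar's underside. Leave it
- eye_pin: lookalike in the stand: the same collar, a thin straight 20 mm shank 90 mm long and an upright ring on top, up to 54 mm above the collar's underside. Origin: centre of its collar's underside. Leave it
- fixture: fixed bending fixture: a hollow beam 340 mm long (its y), 80 mm wide (its x), top at 80 mm, on a foot plate 110 x 360 mm. Origin: centre of its underside. At its -y end is the sliding carriage; the like carriage at its +y end is fixed, with a bolt head in place of a hole
- carriage: sliding dark steel saddle on the beam's top: plate 90 mm across the beam, 120 mm along it, 16 mm thick, top at 96 mm over the bench. It slides only along the beam (fixture's y), held by about 4 N of friction, and starts 7 to 12 mm out of line towards the beam's -y end (away from the beam's middle). Its axes are the fixture's. Origin: centre of its hole at the plate's underside. 72 mm from the hole towards +y a roller between two cheeks stands up to 130 mm over the bench
- carriage_hole (a point): centre of the carriage's 28 mm hole at the plate's top face, 96 mm over the bench
- beam_hole (a point): centre of the 28 mm hole in the beam's 12 mm top wall, at its top face, 80 mm over the bench, right under the carriage plate. Beneath the wall the beam is hollow down to 8 mm over the bench. Carriage and beam are in line when both holes' centres stand above one another
- prism_a: grey mortar prism 160 x 40 x 40 mm lying beside the fixture. Origin: centre of its underside, x along it. Leave it
- prism_b: another such prism, lying beyond the fixture. Leave it
- core: upright grey stone core, 80 mm in diameter, 150 mm tall. Origin: centre of its underside. Leave it
- wrench: steel wrench 200 mm long lying on the bench, along its x. Leave it
- pendant: white control box 120 x 75 x 65 mm with a mushroom push button. Origin: centre of its underside. Leave it
Things that resemble listed ones, but are neither listed nor needed, are in the scene too. Leave any purple or yellow look-alike of the drift alone.

How it is judged (in metres and radians):
On the way:
1. the drift's point is through the carriage hole and into the beam hole while the carriage is still out of line (z of drift_tip in the frame of beam_hole below -0.002 m and horizontal distance between drift_tip and beam_hole below 0.015 m and horizontal distance between drift_tip and carriage_hole below 0.015 m and horizontal distance between carriage_hole and beam_hole above 0.0045 m).
At the end, for the whole second after the job is handed in: the carriage hole is within 3.5 mm of the beam hole, the drift stands upright (within 0.06 rad) and at rest in both holes with its collar down on the carriage (within 3 mm in height, 5 mm in all); the straight pin and the eye pin are within 20 mm of where they began (horizontal distance between carriage_hole and beam_hole below 0.0035 m and distance between drift and carriage_hole below 0.005 m and z of drift in the frame of carriage_hole below 0.003 m and angle between drift's own z axis and vertical below 0.06 rad and linear speed of drift below 0.02 m/s and distance of each of straight_pin, eye_pin from where it was at the start of the episode below 0.02 m); the robot touches nothing.
It fails at once if the gripper or arm pushes the carriage (more than 4 N) (contact force between any of the fingers, the arm and carriage above 4 N).
It fails at once if another thing on the bench is shoved by more than 40 mm (distance of any of prism_a, prism_b, core, wrench, pendant from where it was at the start of the episode above 0.04 m).
It also fails if it takes over 42 s, if anything falls off the work surface, if the arm or the gripper's body presses on something with over 40 N, if the wrist force passes 120 N, or if a joint passes its speed limit or range.

ROBOT

A 7-joint arm with a two-finger parallel gripper is mounted at the origin on the work surface. World frame = base frame: x ahead of the robot, y to its left, z up, the work surface at z = 0. Lengths are in mm, angles in degrees, forces in N, time in s.
With the tool pointing down it reaches from about 425 to 950 mm from the base axis. Payload 16.7 kg.
Tool frame: the origin (TCP) lies midway between the tips of the shut fingers; the grasp point (between the pads) lies 19 mm behind it; z points along the fingers, y is the line along which they close (so a half turn about z gives the same grasp; the last joint's range is limited). The gripper opens to 94 mm and grips with 3 to 60 N. Pads are 16 mm wide; open, the fingers measure 119 mm over their backs; the gripper's body (75 mm by 177 mm) begins 78 mm behind the grasp point.
Start: joints at [-80.014, 24.414, 4.234, 92.017, -1.954, 63.644, -3.845], TCP at [214.769, 639.882, 205.467] pointing down, gripper open.
Joint ranges: [-163.25, 163.25], [-28.42, 122.38], [-70.27, 78.77], [12.13, 141.07], [-58.53, 238.53], [9.26, 117.41], [-156.51, 156.51]. Speed limits (degrees/s): [108.29, 108.29, 136.94, 136.94, 172.46, 172.46, 172.46].

INTERFACE

Orientations are given as a 3x3 rotation matrix whose columns are the frame's x, y, z axes.
In Python, from plant import monitor, capture, env, find_in, trace, landmark_of gives the robot as it stands.
- The arm moves only by the shell command python3 -m inch 'ROWS'. ROWS is JSON, a list of rows, each an object with "gripper": the finger opening in mm, from 0 to 94; "translation": the shift along the world's x, y, z in mm, a list of three; "spin": the turn about the world's z in rad. A call has 1 to 5 rows; each row is the pose to reach, as a shift and turn from the pose commanded when the call began; what a row does not reach only later rows make up. A row lasts 1/8 s, in which the tool goes at most 62.5 mm and 10.7 degrees, less where a joint would pass 70% of its speed; a pose out of reach is approached as far as the arm can. A call with a gripper value outside its range is refused whole. The fingers move at their own pace and stop on an object; the grip force is fixed at half the most. Time passes only in rows, so rows that repeat a pose let the fingers close. It gives the time, the measured TCP pose, the force, the opening and the grip force at its end, in the units of the state.
- monitor.read_state(): the state, without advancing time (a new reading comes with each control period).
- capture(name): name is "scene" or "top" or "wrist"; returns a dict with "img" (400x640x3 uint8, blue, green, red), "depth" (400x640 float32, mm along the optical axis (not along the pixel's ray), 0 where there is no reading), "mtx" (3x3 intrinsics, pixels), "eye" and "attitude" of the camera in the world; the wrist camera has in their place "hand_eye" (4x4, takes a point from camera to tool coordinates, whose origin is the TCP and whose axes are the flange's). Camera axes: x right, y up, looking along -z (the intrinsics and any distortion apply to the point x, -y, -z); pixel columns grow to the right and rows downward; lengths in mm; the calibration is good to about 2 mm. A picture is of the moment at which its call begins: read the wrist's pose just before it.
- env.job_done(): hands the job in; it is judged then, once.
Trained networks look in the newest picture that a camera, given by its name, has taken for a name from the list of things; names that differ only in an ending like _2 or _b are one class to them, and where a whole thing is asked for, a point or a joint stands for the part that bears it (a point fixed in the world has none). Each returns a list of dicts, best first, with "score" (0 to 1); they miss things now and then, are a little off and sometimes report something else, mostly with a low value. They report only what shows in the picture. A call takes as long as a camera call. They do not tell look-alikes from the thing itself.
- find_in(thing, camera): "centre" ([x, y, z] in mm, in world coordinates, good to about 4 mm: the middle of the surface that is visible of it).
- trace(thing, camera): "region" (400x640 bool, what is visible of it).
- landmark_of(thing, camera): "centre" ([x, y, z] in mm, in world coordinates, good to about 4 mm: a listed point, or the origin of a listed thing).
The state is a dict: "t": time; "joint_positions": joint angles; "qvel": joint speeds; "tau": joint torques, N m; "position": TCP position; "tcp_rot": TCP orientation; "wrist_force": force on the tool from outside, world axes, zero at the start; "wrist_torque": the same for the moment, N m; "grip_width": finger opening in mm; "finger_force": force on a finger pad.
Only numpy, scipy, OpenCV 4.12 (cv2) and the standard library are available. Lean on these libraries where they do the work, as an engineer would, in place of code of your own. Each camera call takes 0.05 s, during which the arm holds its last target. There are 200 camera calls.

## Working session

There is one attempt and no reset: what is moved stays moved. The work goes in short steps, Python scripts to look and compute and a shell command to move; the robot and the scene stay as the last step left them, time stands still between calls to the robot, and variables do not carry over. Pictures are saved under pics/ and viewed, at most 10 in all, crops included, and the job is handed in when it is done.

```bash
ls; mkdir -p pics; python3 - <<'E'
from plant import *
import cv2,numpy as np
s=monitor.read_state(); print(s['t'],s['position'],s['grip_width'])
for c in ['scene','top']:
    d=capture(c); cv2.imwrite(f'pics/{c}0.png',d['img']); print(c,d['eye'],np.round(d['attitude'],3).tolist(),d['mtx'].tolist(),[k for k in d])
    for n in ['drift','straight_pin','eye_pin','pin_stand','fixture','carriage','carriage_hole','beam_hole','core','pendant']:
        print(n,[(np.round(r['centre']).tolist(),round(r['score'],2)) for r in landmark_of(n,c)[:3]])
E
```

```text
pics
0.0 [214.64145193 639.50951919 204.76080888] 93.66294308277266
scene [ 965.22579256 -529.87356398  861.72601492] [[0.833, -0.418, 0.362], [0.552, 0.608, -0.57], [0.018, 0.675, 0.738]] [[373.71011082650386, 0.0, 315.6722080568595], [0.0, 373.71011082650386, 197.0396302502064], [0.0, 0.0, 1.0]] ['img', 'depth', 'mtx', 'eye', 'attitude']
drift [([390.0, -283.0, 86.0], 0.81), ([454.0, -143.0, 84.0], 0.7), ([528.0, -142.0, 87.0], 0.66)]
straight_pin [([497.0, -309.0, 129.0], 0.93), ([557.0, 31.0, 80.0], 0.49)]
eye_pin [([762.0, 157.0, 1.0], 0.37)]
pin_stand [([497.0, -307.0, 2.0], 0.58)]
fixture [([564.0, 167.0, 1.0], 0.87)]
carriage [([555.0, 28.0, 80.0], 0.58)]
carriage_hole [([548.0, 30.0, 93.0], 0.72)]
beam_hole [([552.0, 38.0, 79.0], 0.86)]
core [([568.0, 451.0, -3.0], 0.7), ([438.0, 221.0, -0.0], 0.28)]
pendant [([415.0, 499.0, -2.0], 0.81), ([554.0, 32.0, 77.0], 0.16)]
top [ 442.00058917   87.44902626 1336.85769876] [[0.02, 0.993, -0.119], [-0.999, 0.023, 0.025], [0.028, 0.119, 0.993]] [[474.15186439501304, 0.0, 313.10183550508924], [0.0, 474.15186439501304, 194.61813735942195], [0.0, 0.0, 1.0]] ['img', 'depth', 'mtx', 'eye', 'attitude']
drift [([454.0, -151.0, 88.0], 0.77), ([389.0, -281.0, 85.0], 0.73), ([616.0, -225.0, 88.0], 0.48)]
straight_pin [([498.0, -308.0, 128.0], 0.64)]
eye_pin [([490.0, -374.0, 125.0], 0.46), ([417.0, 496.0, 0.0], 0.34)]
pin_stand [([502.0, -308.0, 1.0], 0.81)]
fixture [([562.0, 166.0, -1.0], 0.59)]
carriage [([550.0, 27.0, 76.0], 0.88), ([551.0, 35.0, 80.0], 0.59)]
carriage_hole []
beam_hole [([552.0, 37.0, 80.0], 0.63)]
core [([563.0, 452.0, -1.0], 0.71), ([561.0, 167.0, -0.0], 0.56)]
pendant [([418.0, 498.0, 2.0], 0.65)]
```

View pics/scene0.png

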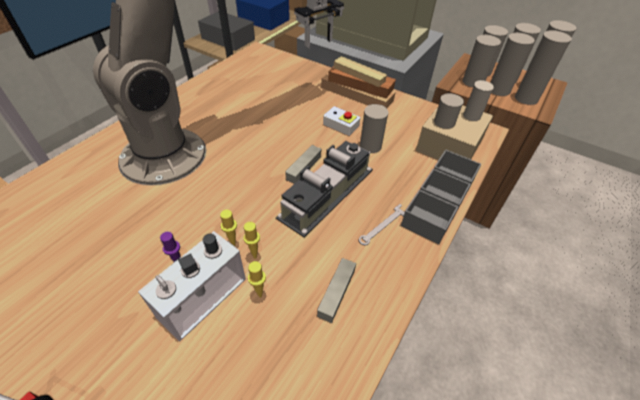

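View pics/top0.png

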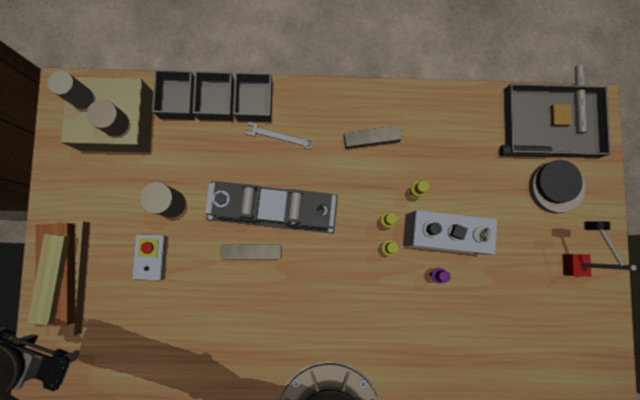

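The drift is the round dark head at scene (210,243) and top (433,228), at the stand's +y end. The square head and the ring lie further towards -y, and the yellow and purple look-alikes stand around the stand. The carriage hole shows at top (322,210). Next I measure with the depth images.

```bash
cat > h.py <<'E'
from plant import *
import cv2,numpy as np
def cloud(c,name=None):
    s=monitor.read_state(); d=capture(c)
    if name: cv2.imwrite(f'pics/{name}.png',d['img'])
    K=d['mtx']; z=d['depth']; v,u=np.mgrid[:400,:640]
    P=np.stack([(u-K[0,2])/K[0,0]*z,-(v-K[1,2])/K[1,1]*z,-z],-1)
    if c=='wrist':
        H=np.array(d['hand_eye']); P=P@H[:3,:3].T+H[:3,3]; R=np.array(s['tcp_rot']); t=np.array(s['position'])
    else: R=np.array(d['attitude']); t=np.array(d['eye'])
    P=P@R.T+t; P[z==0]=np.nan
    return P,d['img'],d,s
E
python3 - <<'E'
from h import *
s=monitor.read_state(); print(np.round(s['tcp_rot'],3).tolist(),s['t'])
for c in ['top','scene']:
    P,im,d,_=cloud(c)
    def sel(x0,x1,y0,y1,z0,z1):
        m=(P[...,0]>x0)&(P[...,0]<x1)&(P[...,1]>y0)&(P[...,1]<y1)&(P[...,2]>z0)&(P[...,2]<z1); return P[m],m
    for nm,b in dict(drift=(450,550,-275,-205,174,195),straight=(450,550,-340,-280,152,170),stand=(430,570,-430,-190,122,134)).items():
        q,m=sel(*b); 
        if len(q)>3: print(c,nm,len(q),q.mean(0).round(1),((q.min(0)+q.max(0))/2).round(1),np.ptp(q,0).round(1), cv2.minAreaRect(q[:,:2].astype(np.float32)))
    q,m=sel(480,640,-60,350,90,101); print(c,'plates',len(q),cv2.minAreaRect(q[:,:2].astype(np.float32)))
    q,m=sel(480,640,-60,350,3,22); print(c,'foot',len(q),cv2.minAreaRect(q[:,:2].astype(np.float32)))
E
```

```text
[[-0.948, 0.318, -0.0], [0.318, 0.948, -0.0], [0.0, -0.0, -1.0]] 1.1
top drift 121 [ 505.4 -244.6  181.4] [ 505.7 -244.9  181. ] [29.7 29.9 13.2] ((505.130126953125, -244.56605529785156), (27.99534034729004, 28.296615600585938), 24.79404067993164)
top straight 152 [ 499.7 -308.3  165.8] [ 499.4 -309.   161. ] [37.4 35.9 17.8] ((500.2373962402344, -309.6768798828125), (31.178224563598633, 30.718372344970703), 71.0768051147461)
top stand 2119 [ 499.5 -308.8  129.4] [ 500.5 -310.   128. ] [106.4 217.2  12. ] ((499.8031005859375, -310.2712097167969), (211.77435302734375, 90.42916107177734), 84.92740631103516)
top plates 2112 ((564.1399536132812, 163.55484008789062), (311.6029357910156, 90.35527038574219), 85.144775390625)
top foot 1021 ((560.0923461914062, 145.964111328125), (159.79940795898438, 407.3533630371094), 0.054308511316776276)
scene drift 133 [ 506.1 -244.5  181.3] [ 504.  -243.3  179.6] [29.2 29.1 11.2] ((504.26593017578125, -243.25408935546875), (27.904626846313477, 28.970552444458008), 7.262279510498047)
scene straight 230 [ 501.4 -309.5  165. ] [ 498.9 -307.5  160.9] [37.3 38.6 17.5] ((497.6697998046875, -307.88262939453125), (30.068796157836914, 33.17458724975586), 69.91461181640625)
scene stand 2496 [ 505.3 -320.7  129.1] [ 498.3 -308.7  128. ] [108.2 215.4  12. ] ((498.2822265625, -307.9558410644531), (210.53775024414062, 92.51761627197266), 84.6994857788086)
scene plates 1257 ((561.9701538085938, 164.7521209716797), (311.7255554199219, 92.6307601928711), 85.04925537109375)
scene foot 997 ((620.7343139648438, 142.64266967773438), (380.28460693359375, 155.3632049560547), 68.38770294189453)
```

```bash
python3 -m inch '[{"gripper":94,"translation":[40,-40,30],"spin":-0.16},{"gripper":94,"translation":[80,-80,50],"spin":-0.33},{"gripper":94,"translation":[120,-120,70],"spin":-0.5},{"gripper":94,"translation":[160,-160,90],"spin":-0.67},{"gripper":94,"translation":[200,-200,100],"spin":-0.84}]'
python3 -m inch '[{"gripper":94,"translation":[30,-55,0],"spin":-0.17},{"gripper":94,"translation":[60,-110,0],"spin":-0.34},{"gripper":94,"translation":[90,-165,0],"spin":-0.49},{"gripper":94,"translation":[110,-225,0],"spin":-0.49},{"gripper":94,"translation":[125,-285,0],"spin":-0.49}]'
```

```text
t: 1.82
position: [416.1, 438.6, 306.9]
tcp_rot: [[-0.391, 0.921, 0.001], [0.921, 0.391, 0.002], [0.001, 0.001, -1.0]]
wrist_force: [0.9, 0.9, -0.2]
grip_width: 94.1
finger_force: 0.0
t: 2.45
position: [540.1, 153.5, 305.6]
tcp_rot: [[0.083, 0.997, 0.0], [0.997, -0.083, 0.0], [0.0, 0.0, -1.0]]
wrist_force: [1.5, -0.2, -0.5]
grip_width: 94.0
finger_force: 0.0
```

```bash
python3 -m inch '[{"gripper":94,"translation":[0,-60,0],"spin":0},{"gripper":94,"translation":[0,-110,0],"spin":0},{"gripper":94,"translation":[0,-120,0],"spin":0},{"gripper":94,"translation":[0,-120,0],"spin":0}]' | head -2
cat > hole.py <<'E'
from h import *
import sys
P,im,d,s=cloud('wrist',sys.argv[1]); print(s['t'],s['position'],np.round(d['hand_eye'],3).tolist(),d['mtx'][0].tolist())
for n in ['carriage_hole','beam_hole','carriage','fixture']: print(n,[(np.round(r['centre'],1).tolist(),round(r['score'],2)) for r in landmark_of(n,'wrist')[:2]])
m=(abs(P[...,2]-96)<5)&(P[...,0]>480)&(P[...,0]<640)&(P[...,1]<110)&(P[...,1]>-60)
q=P[m]; print(len(q),q.mean(0),cv2.minAreaRect(q[:,:2].astype(np.float32)))
# hole: contours of the plate mask's inner holes
mm=cv2.morphologyEx(m.astype(np.uint8),cv2.MORPH_CLOSE,np.ones((3,3)))
cs,h=cv2.findContours(mm,cv2.RETR_CCOMP,cv2.CHAIN_APPROX_NONE)
K=d['mtx'];H=np.array(d['hand_eye']);R=np.array(s['tcp_rot']);t=np.array(s['position'])
for c,hh in zip(cs,h[0]):
    if hh[3]>=0 and cv2.contourArea(c)>60:
        uv=c[:,0].astype(float)
        r=np.stack([(uv[:,0]-K[0,2])/K[0,0],-(uv[:,1]-K[1,2])/K[1,1],-np.ones(len(uv))],1)@H[:3,:3].T@R.T
        o=R@H[:3,3]+t; k=(96-o[2])/r[:,2]; w=o+r*k[:,None]
        print('hole',uv.mean(0),cv2.fitEllipse(w[:,:2].astype(np.float32)))
E
python3 hole.py w1
```

```text
t: 2.95
position: [539.7, 35.5, 305.6]
2.95 [539.68958044  35.48514096 305.59199661] [[0.0, 0.97, 0.244, 70.093], [1.0, -0.0, -0.0, -0.397], [-0.0, 0.244, -0.97, -180.442], [0.0, 0.0, 0.0, 1.0]] [357.31582993697765, 0.0, 316.7481197829847]
carriage_hole [([553.9, 30.8, 95.2], 0.68), ([436.5, 221.9, -0.0], 0.22)]
beam_hole [([544.5, 38.5, 84.1], 0.85), ([552.8, 32.9, 81.6], 0.48)]
carriage [([551.4, 32.3, 82.7], 0.84)]
fixture [([562.3, 170.0, 1.0], 0.65)]
5384 [552.27851659  51.53029767  97.1526641 ] ((551.9625244140625, 48.954193115234375), (79.47343444824219, 90.07646942138672), 85.20923614501953)
hole [326.81690141 176.83098592] ((550.3952026367188, 32.17953109741211), (27.323259353637695, 28.717975616455078), 93.98457336425781)
```

View pics/w1.png

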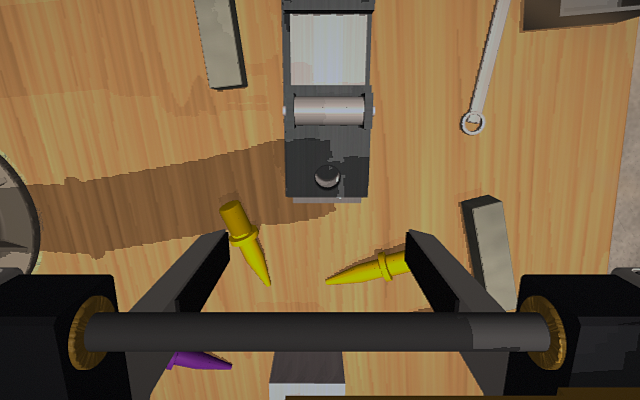

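The carriage hole is at wrist (327,177), which is world (550.4, 32.2). The roller lies beyond it at (328,110). I'll enlarge the hole to see the crescent of beam.

```bash
python3 - <<'E'
import cv2,numpy as np
a=cv2.imread('pics/w1.png')[155:200,295:360]; a=cv2.convertScaleAbs(a,alpha=1.5); cv2.imwrite('pics/w1c.png',cv2.resize(a,None,fx=10,fy=10,interpolation=cv2.INTER_NEAREST))
E
```

```text
(no output)
```

View pics/w1c.png

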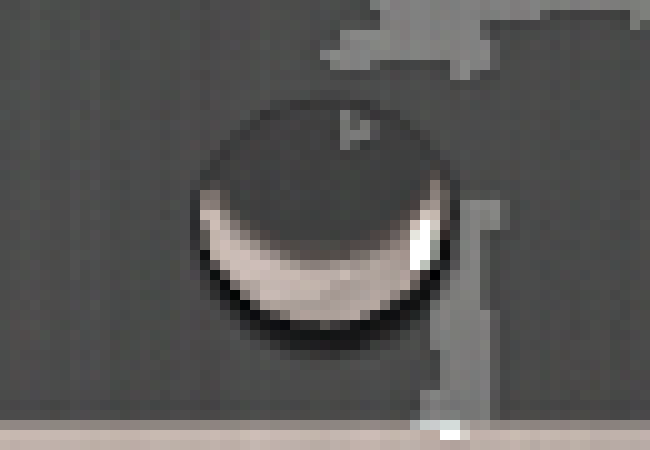

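```bash
python3 - <<'E'
from h import *
d=capture('wrist');s=monitor.read_state()
K=d['mtx'];H=np.array(d['hand_eye']);R=np.array(s['tcp_rot']);t=np.array(s['position'])
o=R@H[:3,3]+t
def w(u,v,z):
    r=R@H[:3,:3]@np.array([(u-K[0,2])/K[0,0],-(v-K[1,2])/K[1,1],-1]); return (o+r*(z-o[2])/r[2]).round(1)
print(w(327.5,187.3,80),w(327.5,180.4,80),w(327,189,96),w(327,164.8,96))
E
```

```text
[550.2  18.   80. ] [550.8  26.1  80. ] [549.3  19.6  96. ] [551.4  46.7  96. ]
```

```bash
python3 -m inch '[{"gripper":94,"translation":[-7,-56,0],"spin":0},{"gripper":94,"translation":[-14,-112,0],"spin":0},{"gripper":94,"translation":[-21,-168,0],"spin":0},{"gripper":94,"translation":[-28,-224,-20],"spin":0},{"gripper":94,"translation":[-34,-278,-55],"spin":0}]' 
python3 - <<'E'
from h import *
P,im,d,s=cloud('wrist','w2'); print(s['t'],s['position'])
m=(P[...,2]>172)&(P[...,2]<195)&(abs(P[...,0]-505)<40)&(abs(P[...,1]+245)<30); q=P[m]
print(len(q), q.mean(0) if len(q) else '', cv2.minEnclosingCircle(q[:,:2].astype(np.float32)) if len(q) else '')
for c in ['wrist']:
  for n in ['drift','straight_pin','eye_pin']: print(n,[(np.round(r['centre'],1).tolist(),round(r['score'],2)) for r in landmark_of(n,c)[:3]])
E
```

```text
t: 3.88
position: [506.5, -242.2, 251.9]
tcp_rot: [[0.082, 0.997, 0.003], [0.997, -0.082, -0.0], [0.0, 0.003, -1.0]]
wrist_force: [0.7, 1.0, -0.1]
grip_width: 94.4
finger_force: 0.0
3.875 [ 506.47766213 -242.18327506  251.90758249]
1325 [ 503.77972921 -242.78745767  183.34150762] ((503.8385009765625, -244.37820434570312), 15.087905883789062)
drift [([433.5, -55.5, 20.8], 0.9), ([615.2, -116.0, 19.7], 0.9), ([303.6, -234.6, 16.9], 0.73)]
straight_pin [([496.8, -311.2, 133.3], 0.79)]
eye_pin []
```

View pics/w2.png

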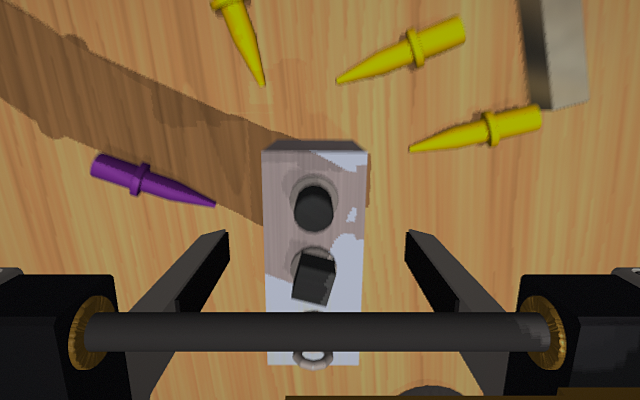

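The round dark head shows at wrist (314,207), with the square head behind it at (314,277). That puts the drift at about (504, -244).

```bash
python3 -m inch '[{"gripper":94,"translation":[-1,-1,-40],"spin":0},{"gripper":94,"translation":[-2,-1,-80],"spin":0},{"gripper":94,"translation":[-2,-1,-100],"spin":0},{"gripper":94,"translation":[-2,-1,-106],"spin":0},{"gripper":94,"translation":[-2,-1,-106],"spin":0}]'
```

```text
t: 4.7
position: [504.6, -241.0, 146.3]
tcp_rot: [[0.081, 0.997, 0.001], [0.997, -0.081, 0.0], [0.0, 0.001, -1.0]]
wrist_force: [-0.2, -0.5, -0.3]
grip_width: 94.1
finger_force: 0.0
```

```bash
python3 -m inch '[{"gripper":94,"translation":[0,-3,-1],"spin":0},{"gripper":94,"translation":[0,-3,-1],"spin":0},{"gripper":24,"translation":[0,-3,-1],"spin":0},{"gripper":24,"translation":[0,-3,-1],"spin":0},{"gripper":24,"translation":[0,-3,-1],"spin":0}]'
python3 -m inch '[{"gripper":24,"translation":[0,0,0],"spin":0},{"gripper":24,"translation":[0,0,0],"spin":0},{"gripper":24,"translation":[0,0,0],"spin":0}]'
```

```text
t: 5.32
position: [503.8, -244.8, 144.7]
tcp_rot: [[0.083, 0.997, -0.0], [0.997, -0.083, 0.0], [0.0, -0.0, -1.0]]
wrist_force: [-0.2, 0.1, -0.4]
grip_width: 67.8
finger_force: 0.0
t: 5.7
position: [503.8, -244.8, 144.6]
tcp_rot: [[0.083, 0.997, -0.0], [0.997, -0.083, -0.0], [-0.0, -0.0, -1.0]]
wrist_force: [-0.7, -0.1, 0.1]
grip_width: 37.4
finger_force: 0.0
```

```bash
python3 -m inch '[{"gripper":24,"translation":[0,0,0],"spin":0},{"gripper":24,"translation":[0,0,0],"spin":0},{"gripper":20,"translation":[0,0,0],"spin":0},{"gripper":20,"translation":[0,0,0],"spin":0}]'
python3 -m inch '[{"gripper":20,"translation":[0,0,15],"spin":0},{"gripper":20,"translation":[0,0,45],"spin":0},{"gripper":20,"translation":[0,0,80],"spin":0},{"gripper":20,"translation":[0,0,110],"spin":0},{"gripper":20,"translation":[0,0,125],"spin":0}]'
```

```text
t: 6.2
position: [503.9, -244.8, 144.6]
tcp_rot: [[0.083, 0.997, 0.0], [0.997, -0.083, -0.0], [-0.0, 0.0, -1.0]]
wrist_force: [1.4, 0.0, -0.4]
grip_width: 29.4
finger_force: 30.0
t: 6.82
position: [503.9, -245.1, 271.5]
tcp_rot: [[0.083, 0.997, 0.002], [0.997, -0.083, 0.0], [0.0, 0.002, -1.0]]
wrist_force: [0.2, 0.2, -5.6]
grip_width: 29.3
finger_force: 30.0
```

```bash
python3 -m inch '[{"gripper":20,"translation":[6,40,0],"spin":0},{"gripper":20,"translation":[16,95,0],"spin":0},{"gripper":20,"translation":[26,150,0],"spin":0},{"gripper":20,"translation":[36,205,0],"spin":0},{"gripper":20,"translation":[44,255,0],"spin":0}]' | head -2
python3 -m inch '[{"gripper":20,"translation":[3,22,0],"spin":0},{"gripper":20,"translation":[3,26,0],"spin":0},{"gripper":20,"translation":[3,26,0],"spin":0},{"gripper":20,"translation":[3,26,0],"spin":0}]'
cat > look.py <<'E'
from h import *
import sys
for c in ['scene','top']:
    P,im,d,s=cloud(c,sys.argv[1]+c)
    p=np.array(s['position'])
    for n in ['drift','drift_tip','carriage_hole','carriage','beam_hole']: print(c,n,[(np.round(r['centre'],1).tolist(),round(r['score'],2)) for r in landmark_of(n,c)[:3] if abs(r['centre'][1]-35)<60])
    zt=p[2]-15
    m=(np.hypot(P[...,0]-p[0],P[...,1]-p[1])<30)&(P[...,2]<zt-2)&(P[...,2]>zt-90)&(P[...,2]>100); q=P[m]
    for a in range(0,86,12):
        k=q[(q[:,2]<zt-a)&(q[:,2]>zt-a-12)]
        if len(k)>5: print(a,len(k),k.mean(0).round(1),k.min(0).round(1),k.max(0).round(1))
K=d['mtx']
print(s['t'],p)
a=cv2.imread(f'pics/{sys.argv[1]}scene.png')[110:260,240:400]; cv2.imwrite(f'pics/{sys.argv[1]}c.png',cv2.resize(a,None,fx=4,fy=4,interpolation=cv2.INTER_CUBIC))
E
python3 look.py a
```

```text
t: 7.45
position: [547.5, 12.3, 269.4]
t: 7.95
position: [550.7, 34.6, 269.7]
tcp_rot: [[0.085, 0.996, 0.0], [0.996, -0.085, -0.0], [-0.0, 0.0, -1.0]]
wrist_force: [0.2, -0.9, -5.4]
grip_width: 29.4
finger_force: 30.0
scene drift [([546.4, 36.9, 256.8], 0.86)]
scene drift_tip [([550.0, 35.4, 164.9], 0.63)]
scene carriage_hole [([549.5, 29.1, 95.1], 0.86)]
scene carriage [([554.4, 29.6, 78.2], 0.62), ([550.2, 32.7, 167.3], 0.43)]
scene beam_hole [([552.8, 38.7, 81.7], 0.66)]
0 14 [556.5  26.  245.2] [543.8  21.9 242.9] [563.5  31.1 248.4]
12 33 [555.3  26.9 237. ] [542.4  21.4 231. ] [563.7  37.2 242.6]
24 38 [556.   28.4 224.9] [541.1  21.7 218.9] [563.1  45.8 230.4]
36 25 [556.2  28.4 212.7] [544.1  23.1 207.5] [562.7  37.1 218.5]
48 17 [554.2  29.1 200.8] [546.3  25.3 195.2] [560.5  35.7 206.5]
60 15 [554.1  31.1 189.3] [548.4  28.2 184.7] [558.4  37.5 194.5]
72 9 [552.8  32.4 177.1] [549.4  29.5 172.6] [555.4  36.8 182.1]
top drift []
top drift_tip []
top carriage_hole []
top carriage []
top beam_hole []
8.25 [550.81728961  35.81764356 269.65172678]
```

View pics/ac.png

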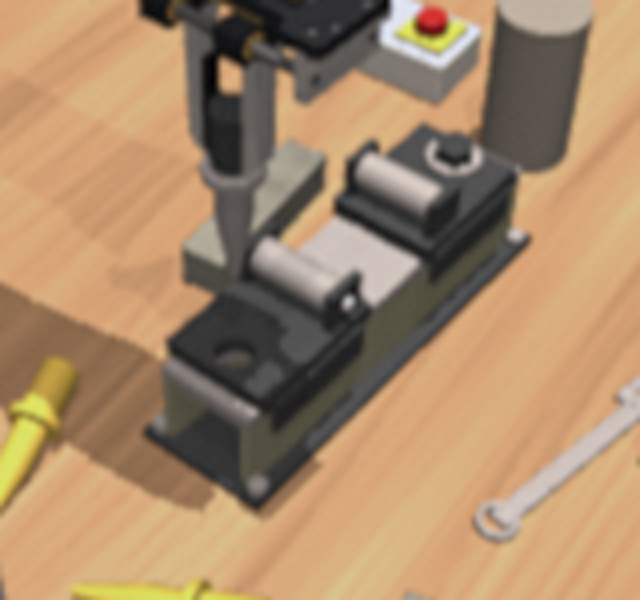

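The crop shows the drift hanging upright between the fingers. Its point, at crop (235,275), stands over the carriage, clear of the roller. Next I lower it.

```bash
python3 -m inch '[{"gripper":20,"translation":[0,0.5,-20],"spin":0},{"gripper":20,"translation":[0,0.5,-45],"spin":0},{"gripper":20,"translation":[0,0.5,-58],"spin":0},{"gripper":20,"translation":[0,0.5,-60],"spin":0},{"gripper":20,"translation":[0,0.5,-60],"spin":0}]'
python3 -m inch '[{"gripper":20,"translation":[0,0,-8],"spin":0},{"gripper":20,"translation":[0,0,-16],"spin":0},{"gripper":20,"translation":[0,0,-24],"spin":0},{"gripper":20,"translation":[0,0,-32],"spin":0},{"gripper":20,"translation":[0,0,-34],"spin":0}]'
```

```text
t: 9.18
position: [551.2, 36.6, 210.2]
tcp_rot: [[0.083, 0.997, 0.001], [0.997, -0.083, 0.0], [0.0, 0.001, -1.0]]
wrist_force: [-0.3, 0.1, -5.0]
grip_width: 29.4
finger_force: 30.0
t: 9.8
position: [550.5, 36.6, 174.9]
tcp_rot: [[0.083, 0.997, -0.001], [0.997, -0.083, -0.0], [-0.0, -0.001, -1.0]]
wrist_force: [-0.8, -0.0, -4.9]
grip_width: 29.5
finger_force: 30.0
```

The point is in the beam hole with no contact force. Now I draw the carriage over gradually.

```bash
python3 -m inch '[{"gripper":20,"translation":[0,0,0],"spin":0},{"gripper":20,"translation":[0,0.7,-5],"spin":0},{"gripper":20,"translation":[0.2,1.4,-10],"spin":0},{"gripper":20,"translation":[0.2,2.1,-15],"spin":0},{"gripper":20,"translation":[0.3,2.8,-20],"spin":0}]'
python3 -m inch '[{"gripper":20,"translation":[0,0.2,-4],"spin":0},{"gripper":20,"translation":[0,0.4,-8],"spin":0},{"gripper":20,"translation":[0,0.6,-12],"spin":0},{"gripper":20,"translation":[0,0.6,-12],"spin":0}]'
```

```text
t: 10.42
position: [551.3, 39.1, 155.4]
tcp_rot: [[0.083, 0.997, 0.0], [0.997, -0.083, -0.0], [-0.0, 0.0, -1.0]]
wrist_force: [-0.1, -4.4, -2.0]
grip_width: 29.7
finger_force: 30.0
t: 10.92
position: [551.1, 40.1, 143.2]
tcp_rot: [[0.083, 0.997, -0.0], [0.997, -0.083, -0.0], [-0.0, -0.0, -1.0]]
wrist_force: [2.7, -3.8, -8.5]
grip_width: 29.6
finger_force: 30.0
```

```bash
python3 -m inch '[{"gripper":20,"translation":[0,0,-3],"spin":0},{"gripper":20,"translation":[0,0,-6],"spin":0},{"gripper":20,"translation":[0,0,-8],"spin":0},{"gripper":20,"translation":[0,0,-8],"spin":0}]'
```

```text
t: 11.42
position: [551.1, 40.1, 135.4]
tcp_rot: [[0.083, 0.997, -0.0], [0.997, -0.083, -0.0], [-0.0, -0.0, -1.0]]
wrist_force: [3.7, -4.0, -7.9]
grip_width: 29.5
finger_force: 30.0
```

```bash
python3 -m inch '[{"gripper":20,"translation":[0.7,0,-2],"spin":0},{"gripper":20,"translation":[0.7,0,-5],"spin":0},{"gripper":20,"translation":[0.7,0,-8],"spin":0},{"gripper":20,"translation":[0.7,0,-8],"spin":0}]'
```

```text
t: 11.92
position: [551.5, 40.1, 127.2]
tcp_rot: [[0.083, 0.997, -0.001], [0.997, -0.083, -0.0], [-0.0, -0.001, -1.0]]
wrist_force: [-0.5, -2.6, -7.8]
grip_width: 29.8
finger_force: 30.0
```

```bash
python3 -m inch '[{"gripper":20,"translation":[0,0,-4],"spin":0},{"gripper":20,"translation":[0,0,-8],"spin":0},{"gripper":20,"translation":[0,0,-12],"spin":0},{"gripper":20,"translation":[0,0,-15],"spin":0},{"gripper":20,"translation":[0,0,-15],"spin":0}]'
```

```text
t: 12.55
position: [551.7, 40.0, 112.2]
tcp_rot: [[0.083, 0.997, -0.0], [0.997, -0.083, -0.0], [-0.0, -0.0, -1.0]]
wrist_force: [-0.7, -5.6, -7.7]
grip_width: 29.7
finger_force: 30.0
```

```bash
python3 -m inch '[{"gripper":20,"translation":[0,0,-1],"spin":0},{"gripper":20,"translation":[0,0,-2],"spin":0},{"gripper":20,"translation":[0,0,-2],"spin":0}]'
```

```text
t: 12.92
position: [551.9, 40.0, 110.7]
tcp_rot: [[0.083, 0.997, -0.0], [0.997, -0.083, 0.0], [0.0, -0.0, -1.0]]
wrist_force: [-1.0, -4.4, -1.3]
grip_width: 29.6
finger_force: 30.0
```

The collar has seated, since the vertical force jumped. Now I open the gripper.

```bash
python3 -m inch '[{"gripper":40,"translation":[0,0,0],"spin":0},{"gripper":50,"translation":[0,0,0],"spin":0},{"gripper":70,"translation":[0,0,0],"spin":0},{"gripper":70,"translation":[0,0,0],"spin":0},{"gripper":70,"translation":[0,0,0],"spin":0}]'
python3 -m inch '[{"gripper":70,"translation":[0,0,20],"spin":0},{"gripper":70,"translation":[0,0,60],"spin":0},{"gripper":70,"translation":[0,0,110],"spin":0},{"gripper":70,"translation":[0,-40,150],"spin":0},{"gripper":70,"translation":[0,-100,150],"spin":0}]'
python3 - <<'E'
from h import *
P,im,d,s=cloud('scene','e')
cv2.imwrite('pics/ec.png',cv2.resize(im[110:260,240:400],None,fx=4,fy=4,interpolation=cv2.INTER_CUBIC))
for n in ['drift','carriage','carriage_hole']: print(n,[(np.round(r['centre'],1).tolist(),round(r['score'],2)) for r in landmark_of(n,'scene')[:4] if abs(r['centre'][1]-35)<60])
for c in ['wrist','scene']:
    if c=='wrist': P,im,d,s=cloud(c,'e_w')
    else: P,im,d,s=cloud(c)
    m=(np.hypot(P[...,0]-551.5,P[...,1]-40)<20)&(P[...,2]>140)&(P[...,2]<160); q=P[m]
    if len(q): print(c,'grip top',len(q),np.median(q[:,2]),cv2.minEnclosingCircle(q[:,:2].astype(np.float32)))
    r=np.hypot(P[...,0]-551.5,P[...,1]-40); a=P[(r<30)&(P[...,2]>99)&(P[...,2]<110)]; 
    if len(a): print('collar z',len(a),np.percentile(a[:,2],[10,50,90]))
    b=P[(r>26)&(r<44)&(P[...,2]>88)&(P[...,2]<101)]; 
    if len(b): print('plate z',len(b),np.median(b[:,2]))
print(s['t'],s['wrist_force'],s['position'])
E
```

```text
t: 13.55
position: [551.9, 40.1, 110.6]
tcp_rot: [[0.083, 0.997, -0.0], [0.997, -0.083, 0.0], [0.0, -0.0, -1.0]]
wrist_force: [0.1, 0.5, -0.7]
grip_width: 69.9
finger_force: 0.0
t: 14.18
position: [553.5, -59.6, 263.5]
tcp_rot: [[0.079, 0.997, 0.005], [0.997, -0.079, 0.002], [0.002, 0.005, -1.0]]
wrist_force: [0.9, -0.5, -0.5]
grip_width: 69.7
finger_force: 0.0
drift [([550.1, 38.7, 97.1], 0.75)]
carriage [([554.0, 37.4, 79.3], 0.84)]
carriage_hole [([548.7, 37.4, 97.2], 0.91)]
wrist grip top 1206 149.99140273438888 ((551.2811889648438, 39.760955810546875), 14.900553703308105)
collar z 563 [103.88524802 105.22055771 106.27783422]
plate z 3766 97.27914318411783
scene grip top 85 147.5291404784615 ((552.500732421875, 39.86339569091797), 15.180776596069336)
collar z 74 [100.71907959 103.15108151 106.33236963]
plate z 233 94.89338750992397
14.425 [0.83165155 0.55909549 0.53794293] [551.74417885 -59.77830487 260.48998172]
```

View pics/ec.png

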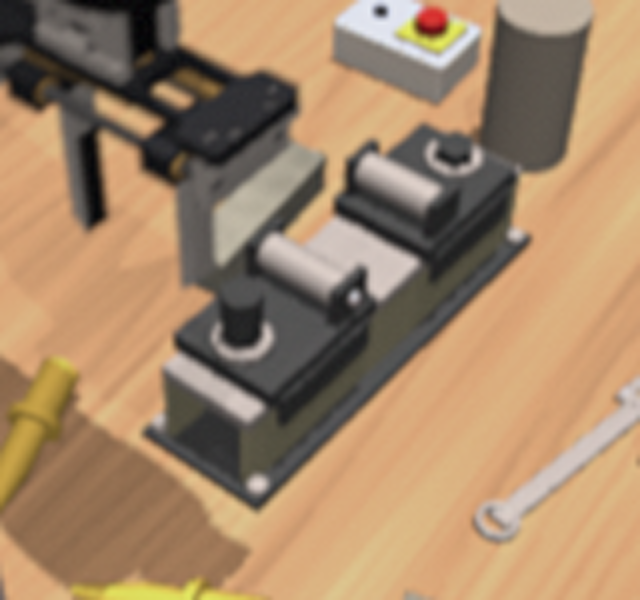

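The crop shows the drift upright at (240,315) with its collar flat on the carriage, the carriage drawn over by about 7.5 mm, and the gripper clear. I'm handing the job in.

```bash
python3 -m inch '[{"gripper":70,"translation":[0,0,0],"spin":0},{"gripper":70,"translation":[0,0,0],"spin":0}]' | head -2; python3 -c "
from plant import env; print(env.job_done())"
```

```text
t: 14.72
position: [551.9, -59.2, 260.5]
the job is handed in; nothing more can be done
None
```

The drift stands upright through the carriage and beam holes with its collar seated and the carriage drawn about 7.5 mm into line; the other pins were not touched, and I handed the job in at about 15 s (no verdict was returned).

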